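# Load the kiln board in reverse order

### The arm

A 7-joint arm with a two-finger parallel gripper is mounted at the origin on the work surface. World frame = base frame: x ahead of the robot, y to its left, z up, the work surface at z = 0. Lengths are in m, angles in rad, forces in N, time in s.
With the tool pointing down it reaches from about 0.4 to 0.75 m from the base axis. Payload 19.5 kg.
Tool frame: the origin (TCP) lies at the very end of the fingers, on their centre line; the grasp point (between the pads) lies 19 mm behind it; z points along the fingers, y is the line along which they close (so a half turn about z gives the same grasp; the last joint's range is limited). The gripper opens to 85 mm and grips with 20 to 120 N. Pads are 22 mm wide; open, the fingers measure 114 mm over their backs; the gripper's body (76 mm by 85 mm) begins 54 mm behind the grasp point. The pads swing forward as they close: fully open they stand 13 mm farther back than shut.
Start: joints at [-1.147, 0.707, -0.028, 1.485, 0.022, 0.951, -0.075], TCP at [0.258, 0.514, 0.231] pointing down, gripper open.
Joint ranges: [-2.71, 2.71], [-0.32, 2.16], [-1.57, 1.52], [0, 2.45], [-1.46, 4.6], [0, 2.02], [-2.83, 2.83]. Speed limits (rad/s): [1.89, 1.89, 2.57, 2.57, 3.01, 3.01, 3.01].

### API

Orientations are given as a unit quaternion [w, x, y, z].
In Python, from rig import manip gives the robot as it stands.
- The arm moves only by the shell command python3 -m creep 'ROWS' [OPENING] [FORCE]. ROWS is JSON, a list of rows, each a list of 2 entries, a list of its own where there are three numbers: the shift along the tool's x, y, z each as a share of 0.025 m, from -1 to 1, then the turn, a rotation vector about the tool's x, y, z each as a share of 5 degrees, from -1 to 1. A call has 1 to 20 rows; each row shifts and turns the commanded pose from where the row before left it, along the tool's axes as they then stand; what a row does not reach is not made up. A row lasts 1/10 s, in which the tool goes at most 50 mm and 8.59 degrees, less where a joint would pass 70% of its speed; a pose out of reach is approached as far as the arm can. A call with a number of a shift or a turn outside -1 to 1 is refused whole. A call with a gripper value outside its range is refused whole. OPENING is the gripper command: -1 is shut, 1 is fully open, values between are in proportion, set as the call begins (- or left out, the last holds). The fingers move at their own pace and stop on an object; FORCE is the grip in N (left out, the last holds). Time passes only in rows, so rows that do not move let the fingers close. It gives the time, the measured TCP pose, the force, the opening and the grip force at its end, in the units of the state.
- manip.sense(): the state, without advancing time (a new reading comes with each control period).
- manip.get_image(name): name is "scene" or "top" or "wrist"; returns the picture (420x560x3 uint8, blue, green, red); there is no depth.
- manip.camera_info(name): a dict with "fx", "fy", "cx", "cy" (pixels), "origin" and "rotation" of the camera in the world. Camera axes: x right, y down, z forward; pixel columns grow to the right and rows downward; lengths in m; the calibration is good to about 2 mm. The wrist camera is an equidistant fisheye: a pixel r from the principal point sees the ray r / f radians off the axis. A picture is of the moment at which its call begins: read the wrist's pose just before it. camera_info takes no time and is no camera call; for the wrist camera it gives the pose at the moment of the call.
- manip.hand_in(): hands the job in; it is judged then, once.
The state is a dict: "time_s": time; "q": joint angles; "joint_vel": joint speeds; "joint_efforts": joint torques, N m; "eef_pos": TCP position; "orientation": TCP orientation; "force": force on the tool from outside, world axes, zero at the start; "wrist_torque": the same for the moment, N m; "width": finger opening in m; "gripper_force": force on a finger pad.
Only numpy, scipy, OpenCV 4.12 (cv2) and the standard library are available. Lean on these libraries where they do the work, as an engineer would, in place of code of your own. Each camera call takes 0.05 s, during which the arm holds its last target. There are 200 camera calls.

### The job

Move the four white porcelain pieces from the wooden drying board to the grey kiln board, each standing upright in the middle of its own setter disc, with the row's order reversed: seen from the same side, the piece that is leftmost on the drying board ends rightmost on the kiln board, the second from the left ends second from the right, and so on. The plaster bats stay behind. The pieces are fragile: carry them upright, set each down gently, and do not drop, tip or knock over any.

Things in the scene. Friction and masses are not known exactly. Their poses are not given: they have to be found in the camera images.
- cherub_mid (a point): Sizes in mm. Loose white porcelain cherub statuette, 88 high: round foot 48 in diameter, then a straight round gown 40 in diameter from 10 to 58 above its underside (grip it there, any direction), two small wings at the back (-x, within the gown's outline) and a ball head 22 in diameter on top. 90 to 190 g. Point: on its axis, half-way up (44 above its underside); z up. Stands upright at the start.
- bird_mid (a point): Sizes in mm. Loose white porcelain bird on a stump, 80 high: round foot 48 in diameter, straight round stump 42 in diameter from 10 to 50 above its underside (grip it there, any direction), on it a small bird with its beak to +x and its flat tail to -x, both within the stump's outline. 80 to 170 g. Point: on the stump's axis, half-way up (40 above its underside); z up. Stands upright at the start.
- vase_mid (a point): Sizes in mm. Loose white porcelain bud vase, 84 high: foot 38 in diameter, straight round belly 50 in diameter from 26 to 54 above its underside (grip it there, any direction), narrow neck 18 and mouth 28 in diameter. 110 to 230 g. Point: on its axis, half-way up (42 above its underside); z up. Stands upright at the start.
- jar_mid (a point): Sizes in mm. Loose low white porcelain lidded jar, 60 high (lid fixed on): foot 42 in diameter, straight round body 52 in diameter from 6 to 41 above its underside (grip it there, any direction), flat domed lid with a small ball knob. 120 to 240 g. Point: on its axis, half-way up (30 above its underside); z up. Stands upright at the start.
- cherub_bat: The fixed plaster bat (flat slab) on the drying board under the cherub at the start: round, 68 in diameter, 8 thick (mm). It stays where it is and so shows which place in the row the cherub had; the cherub stands within 5 mm of its centre. Origin: centre of its underside, z up.
- bird_bat: The fixed plaster bat (flat slab) on the drying board under the bird at the start: square, 66 by 66, 8 thick (mm). It stays where it is and so shows which place in the row the bird had; the bird stands within 5 mm of its centre. Origin: centre of its underside, z up.
- vase_bat: The fixed plaster bat (flat slab) on the drying board under the vase at the start: round, 60 in diameter, 8 thick (mm). It stays where it is and so shows which place in the row the vase had; the vase stands within 5 mm of its centre. Origin: centre of its underside, z up.
- jar_bat: The fixed plaster bat (flat slab) on the drying board under the jar at the start: oblong, 78 across the row by 66 along it, 8 thick (mm). It stays where it is and so shows which place in the row the jar had; the jar stands within 5 mm of its centre. Origin: centre of its underside, z up.
- drying_board: Fixed wooden plank, 90 by 330 mm, 18 mm thick, on the table to one side, with the row of four plaster bats and pieces along it. Origin: centre of its underside; y along the row, x across it (away from the robot, give or take 25 degrees), z up. The bats lie at y = -120, -40, 40 and 120 mm (which is where changes); their tops are 26 mm above the table.
- kiln_board: Fixed grey kiln board, 90 by 330 mm, 18 mm thick, on the table to the other side, empty, with four round pale setter discs in a row, each 66 mm in diameter and 8 mm thick, part of the board. Origin: centre of its underside; y along the row, x across it (away from the robot, give or take 25 degrees), z up. The discs' centres lie at y = -120, -40, 40 and 120 mm, x = 0; their tops are 26 mm above the table.
There are look-alikes about, which are no part of the job. Leave any yellow look-alike of the part that bears bird_mid alone.

How it is judged:
By the outcome, as a careful person would: the job done as asked, in the order asked, and still so for the second after the job is handed in, with the robot touching nothing.
It also fails if it takes over 120 s, if anything falls off the work surface, if the arm or the gripper's body presses on something with over 40 N, if the wrist force passes 120 N, or if a joint passes its speed limit or range.

## Working session

There is one attempt and no reset: what is moved stays moved. The work goes in short steps, Python scripts to look and compute and a shell command to move; the robot and the scene stay as the last step left them, time stands still between calls to the robot, and variables do not carry over. Pictures are saved under pics/ and viewed, at most 14 in all, crops included, and the job is handed in when it is done.

```bash
mkdir -p pics; ls
python3 - <<'E'
from rig import manip
import cv2
s=manip.sense();print({k:s[k] for k in('time_s','eef_pos','orientation','width')})
for n in('scene','top'):
    cv2.imwrite(f'pics/{n}0.png',manip.get_image(n));print(n,manip.camera_info(n))
E
```

```text
pics
{'time_s': 0.0, 'eef_pos': array([0.25810725, 0.51348346, 0.23084705]), 'orientation': array([-1.08365044e-04,  2.30800440e-01,  9.73000944e-01, -5.54789674e-04]), 'width': 0.08526670353682932}
scene {'fx': 399.83014257658533, 'fy': 399.83014257658533, 'cx': 275.04670174099977, 'cy': 213.02278833839287, 'origin': array([ 1.12206113, -0.33757462,  0.71944999]), 'rotation': array([-0.35428475,  0.77889455,  0.47461717, -0.20626232])}
top {'fx': 531.8797511741736, 'fy': 531.8797511741736, 'cx': 282.1994036561898, 'cy': 203.27321597592805, 'origin': array([ 0.3603455 , -0.0095572 ,  1.15897788]), 'rotation': array([ 0.04507023, -0.69673998,  0.71497723, -0.03646422])}
```

View pics/top0.png

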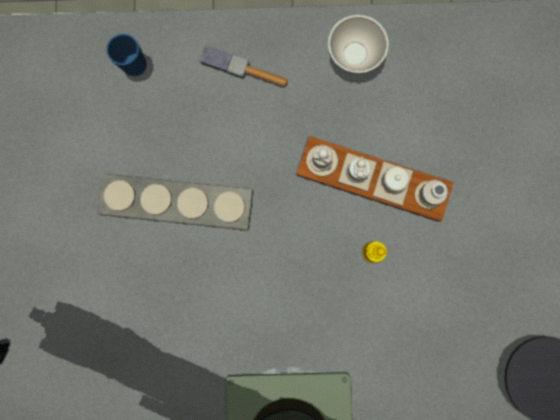

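View pics/scene0.png

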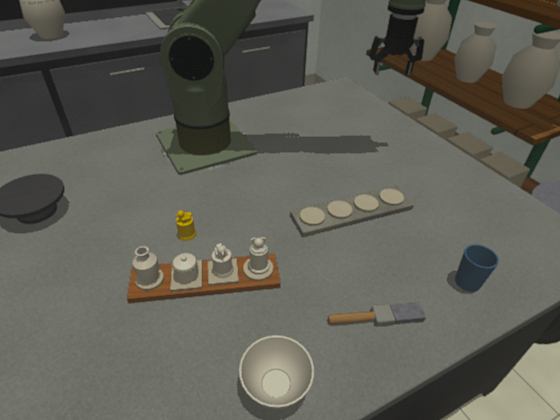

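The top view shows, left to right from the robot's side, cherub (322,157), bird (359,170), jar (395,180) and vase (433,193). The kiln discs are at (119,195), (156,199), (192,203) and (229,206). The yellow decoy is at (375,251).

```bash
cat > h.py <<'E'
import numpy as np,cv2
from rig import manip
from scipy.spatial.transform import Rotation as R
def rot(q): return R.from_quat(np.r_[q[1:],q[0]])
def ray(ci,uv):
    d=np.array([(uv[0]-ci['cx'])/ci['fx'],(uv[1]-ci['cy'])/ci['fy'],1.])
    return np.array(ci['origin']),rot(ci['rotation']).apply(d)
def plane(ci,uv,z):
    o,d=ray(ci,uv); return o+d*(z-o[2])/d[2]
def proj(ci,p):
    c=rot(ci['rotation']).inv().apply(np.array(p)-ci['origin']); return np.array([ci['fx']*c[0]/c[2]+ci['cx'],ci['fy']*c[1]/c[2]+ci['cy']])
E
python3 - <<'E'
from h import *
np.set_printoptions(precision=4,suppress=True)
for n in('top','scene'):
    im=cv2.imread(f'pics/{n}0.png');ci=manip.camera_info(n)
    hsv=cv2.cvtColor(im,cv2.COLOR_BGR2HSV);H,S,V=cv2.split(hsv)
    # discs
    x0,x1,y0,y1=(95,255,170,235) if n=='top' else (285,415,180,235)
    m=np.zeros_like(V);m[y0:y1,x0:x1]=((V>165)[y0:y1,x0:x1]*255)
    cs=[c for c in cv2.findContours(m,0,2)[0] if cv2.contourArea(c)>80]
    P=[]
    for c in cs:
        (u,v),ax,_=cv2.fitEllipse(c);p=plane(ci,(u,v),.026);P.append(p);print(n,'disc',u,v,ax,p)
    P=np.array(sorted(P,key=lambda p:p[1]));print('spacing',np.linalg.norm(np.diff(P,axis=0),axis=1))
    # wood
    x0,x1,y0,y1=(285,465,125,230) if n=='top' else (115,290,225,310)
    w=np.zeros_like(V);w[y0:y1,x0:x1]=((S>120)&(H<18))[y0:y1,x0:x1]*255
    c=max(cv2.findContours(w,0,2)[0],key=cv2.contourArea)
    r=cv2.boxPoints(cv2.minAreaRect(np.vstack(cv2.findContours(w,0,2)[0])))
    if n=='top':
        C=np.array([plane(ci,p,.018) for p in r]);print('board',C,C.mean(0),np.linalg.norm(np.roll(C,1,0)-C,axis=1))
    if n=='top': crop=im[130:225,292:457]
    else: crop=im[230:305,120:290]
    cv2.imwrite(f'pics/{n}c.png',cv2.resize(crop,None,fx=4.7,fy=4.7,interpolation=cv2.INTER_CUBIC))
E
```

```text
top disc 228.45156860351562 206.23208618164062 (28.7264347076416, 29.360485076904297) [0.4885 0.1181 0.026 ]
top disc 191.62120056152344 202.42428588867188 (28.42642593383789, 29.17584991455078) [0.4988 0.1972 0.026 ]
top disc 154.98211669921875 198.64236450195312 (27.810195922851562, 29.388193130493164) [0.5091 0.2763 0.026 ]
top disc 118.24554443359375 194.8666229248047 (28.02666664123535, 29.220661163330078) [0.5195 0.3558 0.026 ]
spacing [0.0798 0.0797 0.0802]
board [[ 0.5546 -0.0278  0.018 ]
 [ 0.6404 -0.0577  0.018 ]
 [ 0.5285 -0.3678  0.018 ]
 [ 0.4448 -0.3358  0.018 ]] [ 0.5421 -0.1973  0.018 ] [0.327  0.0908 0.3297 0.0896]Traceback (most recent call last):
  File "<stdin>", line 13, in <module>
    return sqrt(add.reduce(s, axis=axis, keepdims=keepdims))
                ~~~~~~~~~~^^^^^^^^^^^^^^^^^^^^^^^^^^^^^^^^^
numpy.exceptions.AxisError: axis 1 is out of bounds for array of dimension 1
```

View pics/topc.png

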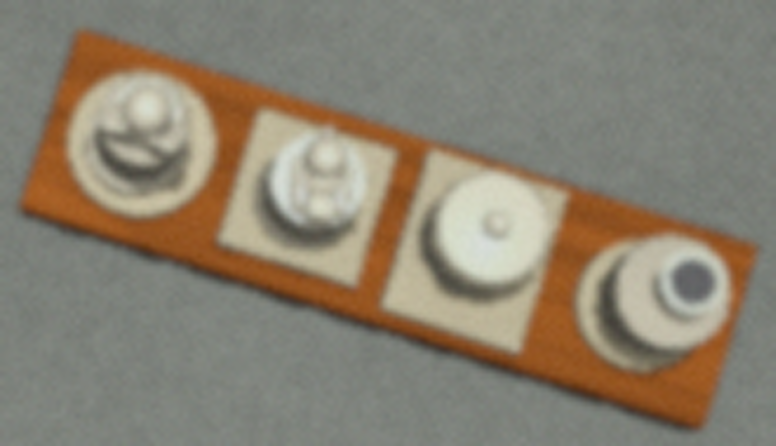

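The crop shows the cherub head (146,104), bird stump (315,182), jar lid (492,228) with its knob at (497,223), and the vase mouth (692,281). Disc spacing is 80 mm and the board measures 328 x 90 mm, both as given.

Run:
```python
from h import *
np.set_printoptions(precision=4,suppress=True)
ci=manip.camera_info('top')
C=np.array([.5421,-.1973]);a=np.deg2rad(-19.8);bx=np.array([np.cos(a),np.sin(a)]);by=np.array([-np.sin(a),np.cos(a)])
for n,uv,z in [('cherub',(146,104),.103),('bird',(315,182),.076),('jarlid',(492,228),.067),('jarknob',(497,223),.082),('vasemouth',(692,281),.110),('vasebelly',(670,296),.08),('cherubbat',(142,143),.026),('birdbat',(307,197),.026),('jarbat',(474,250),.026)]:
    p=plane(ci,((uv[0]+.5)/4.7-.5+292,(uv[1]+.5)/4.7-.5+130),z)[:2];print(n,p,'board',(p-C)@bx,(p-C)@by)
for y in(120,40,-40,-120):print(y,C+by*y/1e3)
im=cv2.imread('pics/scene0.png')
cv2.imwrite('pics/scenec.png',cv2.resize(im[230:305,120:290],None,fx=4.7,fy=4.7,interpolation=cv2.INTER_CUBIC))
```

```text
cherub [ 0.5854 -0.0825] board 0.0019096725641582677 0.12264873984674952
bird [ 0.5543 -0.1573] board -0.0020690885364417267 0.041804974942328404
jarlid [ 0.5332 -0.2355] board 0.004588584947379319 -0.038947878485284734
jarknob [ 0.533  -0.2347] board 0.004087492039594178 -0.03824949392933781
vasemouth [ 0.5015 -0.3096] board -0.00015347139256025174 -0.11942403994124455
vasebelly [ 0.4992 -0.3083] board -0.0027318936017157246 -0.11896183877048458
cherubbat [ 0.5836 -0.0854] board 0.0011919406594776128 0.11934306469309848
birdbat [ 0.5564 -0.1601] board 0.0008637243603225776 0.03981102000406662
jarbat [ 0.5298 -0.2353] board 0.0012651192784173565 -0.03990891689315088
120 [ 0.5827 -0.0844]
40 [ 0.5556 -0.1597]
-40 [ 0.5286 -0.2349]
-120 [ 0.5015 -0.3102]
```

```bash
python3 -m creep '[[[-1,0,0],[0,0,0.5]],[[-1,0,0],[0,0,0.5]],[[-1,0,0],[0,0,0.5]],[[-1,0,0],[0,0,0.5]],[[-1,0,0],[0,0,0.5]],[[-1,0,0],[0,0,0.5]],[[-1,0,0],[0,0,0.5]],[[-1,0,0],[0,0,0.5]],[[-1,0,0],[0,0,0.5]],[[-1,0,0],[0,0,0.5]],[[-1,0,0],[0,0,0.5]],[[-1,0,0],[0,0,0.5]],[[-1,0,0],[0,0,0.5]],[[-1,0,0],[0,0,0.5]],[[-1,0,0],[0,0,0.5]],[[-1,0,0],[0,0,0.5]],[[-1,0,0],[0,0,0.5]],[[-1,0,0],[0,0,0.5]],[[-1,0,0],[0,0,0.5]],[[-1,0,0],[0,0,0.5]]]' 1
```

```text
time_s: 2.1
eef_pos: [0.5669, 0.1393, 0.231]
orientation: [-0.0, 0.621, 0.784, -0.0]
force: [0.7, 0.1, -0.3]
width: 0.0854
gripper_force: 0.0
```

View pics/scenec.png

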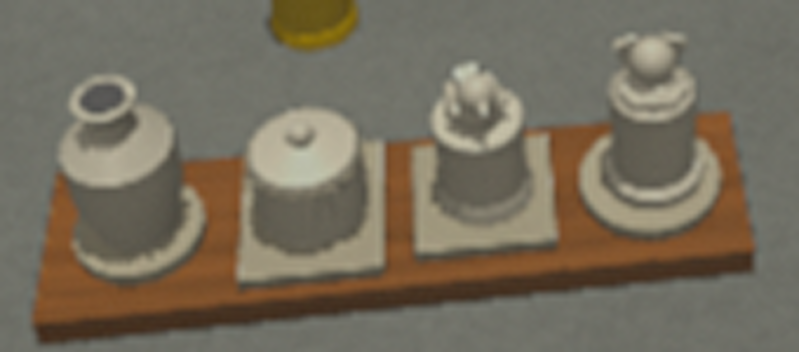

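```bash
cat > plan.py <<'E'
import sys
from h import *
s=manip.sense();r=rot(s['orientation']);p=np.array(s['eef_pos'])
t=np.array([float(v) for v in sys.argv[1:4]]);yaw=float(sys.argv[4])
y=r.apply([0,1,0]);cur=np.rad2deg(np.arctan2(y[1],y[0]));d=(yaw-cur+180)%360-180
a=np.deg2rad(yaw);ty=np.array([np.cos(a),np.sin(a),0]);tz=np.array([0,0,-1.]);tx=np.cross(ty,tz)
e=t-p;print('pos',p.round(4),'tilt',r.apply([0,0,1]).round(4),'turn tool z, shares of 5deg: %.2f'%(-d/5))
print('shift shares after turn x,y,z',(np.array([e@tx,e@ty,e@tz])/.025).round(2),'before turn',(r.inv().apply(e)/.025).round(2),'width',round(s['width'],4))
E
python3 - <<'E'
from h import *
t,s=manip.camera_info('top'),manip.camera_info('scene')
for n,a,b in [('cherubhead',(146,104),(655,56)),('knob',(497,223),(299,134)),('mouth',(692,281),(102,98))]:
    g=lambda uv,o:((uv[0]+.5)/4.7-.5+o[0],(uv[1]+.5)/4.7-.5+o[1])
    o1,d1=ray(t,g(a,(292,130)));o2,d2=ray(s,g(b,(120,230)))
    k=np.linalg.lstsq(np.c_[d1,-d2],o2-o1,rcond=None)[0];q1,q2=o1+k[0]*d1,o2+k[1]*d2
    print(n,((q1+q2)/2).round(4),'gap',np.linalg.norm(q1-q2).round(4))
E
python3 plan.py .585 -.0825 .15 -19.8
```

```text
cherubhead [ 0.5837 -0.0827  0.1097] gap 0.0014
knob [ 0.5324 -0.2356  0.0833] gap 0.0025
mouth [ 0.5008 -0.3101  0.1128] gap 0.0026
pos [0.5669 0.1393 0.231 ] tilt [-6.e-04 -2.e-04 -1.e+00] turn tool z, shares of 5deg: 6.60
shift shares after turn x,y,z [-8.1   3.69  3.24] before turn [-8.8  -1.32  3.24] width 0.0854
```

```bash
python3 -m creep '[[[0,0,0.46],[0,0,0.943]],[[0,0,0.46],[0,0,0.943]],[[0,0,0.46],[0,0,0.943]],[[0,0,0.46],[0,0,0.943]],[[0,0,0.46],[0,0,0.943]],[[0,0,0.46],[0,0,0.943]],[[0,0,0.46],[0,0,0.943]],[[-0.9,0.41,0],[0,0,0]],[[-0.9,0.41,0],[0,0,0]],[[-0.9,0.41,0],[0,0,0]],[[-0.9,0.41,0],[0,0,0]],[[-0.9,0.41,0],[0,0,0]],[[-0.9,0.41,0],[0,0,0]],[[-0.9,0.41,0],[0,0,0]],[[-0.9,0.41,0],[0,0,0]],[[-0.9,0.41,0],[0,0,0]],[[0,0,0],[0,0,0]],[[0,0,0],[0,0,0]]]' 1
python3 plan.py .585 -.0825 .048 -19.8
python3 -c "
from h import *
print(manip.camera_info('wrist'));cv2.imwrite('pics/w1.png',manip.get_image('wrist'))"
```

```text
time_s: 3.9
eef_pos: [0.5852, -0.0814, 0.1505]
orientation: [-0.0, 0.818, 0.575, -0.0]
force: [0.1, 0.3, -0.2]
width: 0.0851
gripper_force: 0.0
pos [ 0.5852 -0.0814  0.1505] tilt [-5.e-04  3.e-04 -1.e+00] turn tool z, shares of 5deg: 0.01
shift shares after turn x,y,z [-0.04  0.01  4.1 ] before turn [-0.04  0.01  4.1 ] width 0.0851
{'fx': 325.19226210127806, 'fy': 325.19226210127806, 'cx': 287.36931719310735, 'cy': 207.88156985604587, 'origin': array([ 0.61270661, -0.00344741,  0.29317068]), 'rotation': array([ 0.16027519,  0.97202925, -0.16936338, -0.02805422])}
```

View pics/w1.png

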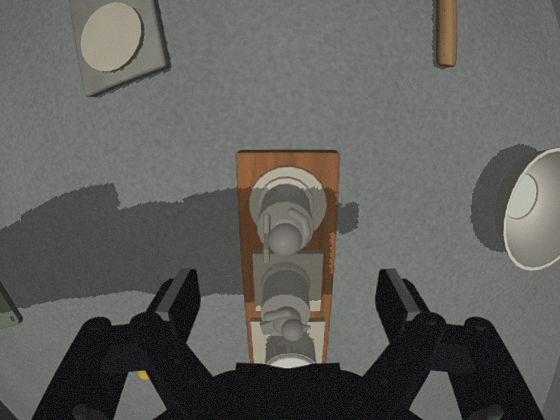

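The wrist view shows the cherub (head at 285,238) centred between the finger pads (190 and 385), so I descend and grip.

```bash
python3 -m creep '[[[-0.04,0,0.6],[0,0,0]],[[0,0,0.6],[0,0,0]],[[0,0,0.6],[0,0,0]],[[0,0,0.6],[0,0,0]],[[0,0,0.6],[0,0,0]],[[0,0,0.6],[0,0,0]],[[0,0,0.5],[0,0,0]],[[0,0,0],[0,0,0]]]' 1 && python3 -m creep '[[[0,0,0],[0,0,0]],[[0,0,0],[0,0,0]],[[0,0,0],[0,0,0]],[[0,0,0],[0,0,0]],[[0,0,0],[0,0,0]],[[0,0,0],[0,0,0]],[[0,0,0],[0,0,0]],[[0,0,0],[0,0,0]],[[0,0,0],[0,0,0]],[[0,0,0],[0,0,0]]]' -1 30
```

```text
time_s: 4.75
eef_pos: [0.5843, -0.0819, 0.0468]
orientation: [-0.001, 0.817, 0.576, -0.001]
force: [-0.4, 0.2, -0.5]
width: 0.0852
gripper_force: 0.0
time_s: 5.75
eef_pos: [0.5852, -0.0824, 0.049]
orientation: [0.0, 0.818, 0.576, 0.0]
force: [-1.7, 0.7, 7.6]
width: 0.0391
gripper_force: 29.6
```

```bash
python3 -m creep '[[[0,0,-0.2],[0,0,0]],[[0,0,-0.5],[0,0,0]],[[0,0,-0.8],[0,0,0]],[[0,0,-0.8],[0,0,0]],[[0,0,-0.8],[0,0,0]],[[0,0,-0.8],[0,0,0]],[[0,0,-0.5],[0,0,0]],[[0,0,-0.2],[0,0,0]],[[0,0,0],[0,0,0]]]' && python3 plan.py .4885 .1181 .08 -7.4
```

```text
time_s: 6.65
eef_pos: [0.5851, -0.0823, 0.1637]
orientation: [0.0, 0.818, 0.576, 0.0]
force: [0.4, 0.4, -2.3]
width: 0.0389
gripper_force: 30.5
pos [ 0.5851 -0.0823  0.1637] tilt [ 6.e-04 -1.e-04 -1.e+00] turn tool z, shares of 5deg: -2.46
shift shares after turn x,y,z [ 7.45 -4.86  3.35] before turn [ 6.25 -6.34  3.35] width 0.0389
```

```bash
python3 -m creep '[[[0,0,0],[0,0,-0.6]],[[0,0,0],[0,0,-0.66]],[[0,0,0],[0,0,-0.6]],[[0,0,0],[0,0,-0.6]],[[0.3,-0.19,0],[0,0,0]],[[0.6,-0.39,0],[0,0,0]],[[0.82,-0.53,0],[0,0,0]],[[0.89,-0.58,0],[0,0,0]],[[0.89,-0.58,0],[0,0,0]],[[0.89,-0.58,0],[0,0,0]],[[0.89,-0.58,0],[0,0,0]],[[0.89,-0.58,0],[0,0,0]],[[0.67,-0.44,0],[0,0,0]],[[0.38,-0.25,0],[0,0,0]],[[0.23,-0.16,0],[0,0,0]],[[0,0,0.8],[0,0,0]],[[0,0,1],[0,0,0]],[[0,0,1],[0,0,0]],[[0,0,0.4],[0,0,0]],[[0,0,0],[0,0,0]]]' && python3 plan.py .4885 .1181 .05 -7.4
python3 -c "
from h import *
cv2.imwrite('pics/w2.png',manip.get_image('wrist'));cv2.imwrite('pics/s2.png',manip.get_image('scene'))"
```

```text
time_s: 8.65
eef_pos: [0.4881, 0.1174, 0.0825]
orientation: [-0.0, 0.752, 0.66, -0.001]
force: [0.0, -0.4, -0.9]
width: 0.0395
gripper_force: 30.6
pos [0.4881 0.1174 0.0825] tilt [-1.7e-03 -8.0e-04 -1.0e+00] turn tool z, shares of 5deg: -0.01
shift shares after turn x,y,z [0.03 0.01 1.3 ] before turn [0.03 0.01 1.3 ] width 0.0395
```

View pics/w2.png

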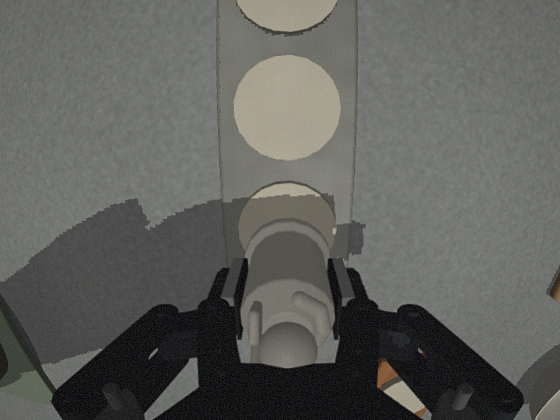

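The cherub hangs centred over the end disc (disc visible about 287,225), so I lower it gently.

```bash
python3 -m creep '[[[0.03,0,0.4],[0,0,0]],[[0,0,0.4],[0,0,0]],[[0,0,0.3],[0,0,0]],[[0,0,0.1],[0,0,0]],[[0,0,0],[0,0,0]]]' && python3 -m creep '[[[0,0,0.04],[0,0,0]],[[0,0,0.04],[0,0,0]],[[0,0,0],[0,0,0]]]'
```

```text
time_s: 9.25
eef_pos: [0.4884, 0.1186, 0.0529]
orientation: [-0.0, 0.751, 0.66, -0.0]
force: [0.0, -0.0, -0.1]
width: 0.0392
gripper_force: 30.6
time_s: 9.55
eef_pos: [0.4886, 0.1187, 0.0514]
orientation: [0.0, 0.751, 0.66, 0.0]
force: [-0.3, -0.6, -1.4]
width: 0.039
gripper_force: 30.6
```

```bash
python3 -m creep '[[[0,0,0.04],[0,0,0]],[[0,0,0.04],[0,0,0]],[[0,0,0],[0,0,0]]]'; python3 -m creep '[[[0,0,0.03],[0,0,0]],[[0,0,0],[0,0,0]]]'
```

```text
time_s: 9.85
eef_pos: [0.4885, 0.1187, 0.0492]
orientation: [-0.0, 0.751, 0.66, -0.0]
force: [-0.1, 0.0, -1.2]
width: 0.0393
gripper_force: 30.6
time_s: 10.05
eef_pos: [0.4886, 0.1187, 0.049]
orientation: [0.0, 0.751, 0.66, 0.0]
force: [-2.5, -0.5, 11.3]
width: 0.0391
gripper_force: 31.6
```

Contact is made, so I release and retreat.

```bash
python3 -m creep '[[[0,0,0],[0,0,0]],[[0,0,0],[0,0,0]],[[0,0,0],[0,0,0]],[[0,0,0],[0,0,0]],[[0,0,0],[0,0,0]],[[0,0,0],[0,0,0]],[[0,0,0],[0,0,0]]]' 1 && python3 -m creep '[[[0,0,-0.4],[0,0,0]],[[0,0,-0.8],[0,0,0]],[[0,0,-0.8],[0,0,0]],[[0,0,-0.8],[0,0,0]],[[0,0,-0.8],[0,0,0]],[[0,0,-0.8],[0,0,0]],[[0,0,0],[0,0,0]]]' && python3 plan.py .5543 -.1573 .15 -19.8
```

```text
time_s: 10.75
eef_pos: [0.4885, 0.1187, 0.0485]
orientation: [0.0, 0.751, 0.66, -0.0]
force: [0.4, -0.2, 1.2]
width: 0.0854
gripper_force: 0.0
time_s: 11.45
eef_pos: [0.4893, 0.1189, 0.1612]
orientation: [0.001, 0.751, 0.66, 0.002]
force: [-0.2, 0.3, -0.5]
width: 0.0851
gripper_force: 0.0
pos [0.4893 0.1189 0.1612] tilt [ 3.4e-03  9.0e-04 -1.0e+00] turn tool z, shares of 5deg: 2.48
shift shares after turn x,y,z [-9.51  6.19  0.45] before turn [-10.62   4.     0.45] width 0.0851
```

```bash
python3 -m creep '[[[0,0,0],[0,0,0.83]],[[0,0,0],[0,0,0.83]],[[0,0,0],[0,0,0.83]],[[-0.79,0.515,0],[0,0,0]],[[-0.79,0.515,0],[0,0,0]],[[-0.79,0.515,0],[0,0,0]],[[-0.79,0.515,0],[0,0,0]],[[-0.79,0.515,0],[0,0,0]],[[-0.79,0.515,0],[0,0,0]],[[-0.79,0.515,0],[0,0,0]],[[-0.79,0.515,0],[0,0,0]],[[-0.79,0.515,0],[0,0,0]],[[-0.79,0.515,0],[0,0,0]],[[-0.79,0.515,0],[0,0,0]],[[-0.79,0.515,0],[0,0,0]],[[0,0,0.2],[0,0,0]],[[0,0,0.2],[0,0,0]],[[0,0,0],[0,0,0]]]' 1 && python3 plan.py .5543 -.1573 .037 -19.8
python3 -c "
from h import *
cv2.imwrite('pics/w3.png',manip.get_image('wrist'));cv2.imwrite('pics/t3.png',manip.get_image('top'))
a=cv2.imread('pics/w3.png')[100:380,100:480];b=manip.get_image('scene')[170:370,120:430]
c=np.zeros((280,700,3),np.uint8);c[:,:380]=a;c[:200,390:]=b;cv2.imwrite('pics/c3.png',c)"
```

```text
time_s: 13.25
eef_pos: [0.553, -0.1555, 0.1478]
orientation: [-0.001, 0.818, 0.575, -0.0]
force: [-0.2, 0.3, -0.7]
width: 0.0853
gripper_force: 0.0
pos [ 0.553  -0.1555  0.1478] tilt [-1.4e-03  9.0e-04 -1.0e+00] turn tool z, shares of 5deg: 0.00
shift shares after turn x,y,z [-0.05  0.07  4.43] before turn [-0.05  0.08  4.43] width 0.0853
```

View pics/c3.png

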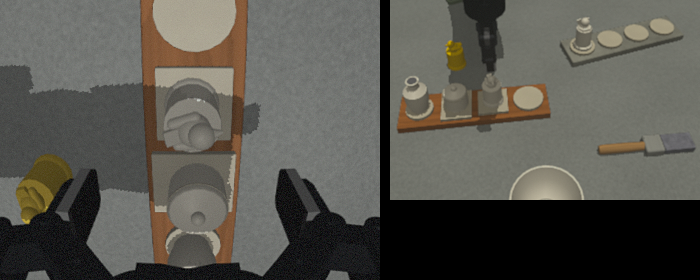

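The left panel shows the bird stump (192,115) centred between the pads. The right panel shows the cherub standing on its disc. I descend and grip the bird.

```bash
python3 -m creep '[[[-0.05,0.05,0.6],[0,0,0]],[[0,0,0.6],[0,0,0]],[[0,0,0.6],[0,0,0]],[[0,0,0.6],[0,0,0]],[[0,0,0.6],[0,0,0]],[[0,0,0.6],[0,0,0]],[[0,0,0.6],[0,0,0]],[[0,0,0.2],[0,0,0]],[[0,0,0],[0,0,0]]]' 1 && python3 -m creep '[[[0,0,0],[0,0,0]],[[0,0,0],[0,0,0]],[[0,0,0],[0,0,0]],[[0,0,0],[0,0,0]],[[0,0,0],[0,0,0]],[[0,0,0],[0,0,0]],[[0,0,0],[0,0,0]],[[0,0,0],[0,0,0]]]' -1 30 && python3 -m creep '[[[0,0,-0.2],[0,0,0]],[[0,0,-0.5],[0,0,0]],[[0,0,-0.8],[0,0,0]],[[0,0,-0.8],[0,0,0]],[[0,0,-0.8],[0,0,0]],[[0,0,-0.8],[0,0,0]],[[0,0,-0.8],[0,0,0]],[[0,0,-0.4],[0,0,0]],[[0,0,0],[0,0,0]]]' && python3 plan.py .4988 .1972 .07 -7.4
```

```text
time_s: 14.3
eef_pos: [0.554, -0.1581, 0.0382]
orientation: [-0.0, 0.818, 0.575, -0.0]
force: [0.0, -0.0, 0.6]
width: 0.0854
gripper_force: 0.0
time_s: 15.1
eef_pos: [0.5544, -0.1583, 0.0392]
orientation: [0.0, 0.818, 0.575, 0.0]
force: [-0.7, 1.2, 6.4]
width: 0.0403
gripper_force: 29.6
time_s: 16.0
eef_pos: [0.5546, -0.1584, 0.1675]
orientation: [0.001, 0.818, 0.575, 0.001]
force: [0.6, 0.0, -0.7]
width: 0.0407
gripper_force: 30.5
pos [ 0.5546 -0.1584  0.1675] tilt [ 2.e-03 -6.e-04 -1.e+00] turn tool z, shares of 5deg: -2.49
shift shares after turn x,y,z [13.82 -4.04  3.9 ] before turn [12.62 -6.93  3.89] width 0.0407
```

```bash
python3 -m creep '[[[0,0,0],[0,0,-0.83]],[[0,0,0],[0,0,-0.83]],[[0,0,0],[0,0,-0.83]],[[0.3,-0.09,0],[0,0,0]],[[0.62,-0.18,0],[0,0,0]],[[0.92,-0.27,0],[0,0,0]],[[0.92,-0.27,0],[0,0,0]],[[0.92,-0.27,0],[0,0,0]],[[0.92,-0.27,0],[0,0,0]],[[0.92,-0.27,0],[0,0,0]],[[0.92,-0.27,0],[0,0,0]],[[0.92,-0.27,0],[0,0,0]],[[0.92,-0.27,0],[0,0,0]],[[0.92,-0.27,0],[0,0,0]],[[0.92,-0.27,0],[0,0,0]],[[0.92,-0.27,0],[0,0,0]],[[0.92,-0.27,0],[0,0,0]],[[0.92,-0.27,0],[0,0,0]],[[0.62,-0.18,0],[0,0,0]],[[0.32,-0.08,0],[0,0,0]]]' && python3 -m creep '[[[0,0,0],[0,0,0]],[[0,0,0.5],[0,0,0]],[[0,0,0.9],[0,0,0]],[[0,0,0.9],[0,0,0]],[[0,0,0.9],[0,0,0]],[[0,0,0.5],[0,0,0]],[[0,0,0.2],[0,0,0]],[[0,0,0],[0,0,0]]]' && python3 plan.py .4988 .1972 .04 -7.4
```

```text
time_s: 18.0
eef_pos: [0.4972, 0.1999, 0.1658]
orientation: [-0.0, 0.751, 0.66, -0.0]
force: [0.7, -0.1, -0.1]
width: 0.0405
gripper_force: 30.5
time_s: 18.8
eef_pos: [0.4985, 0.197, 0.0685]
orientation: [0.0, 0.751, 0.66, -0.0]
force: [0.7, 1.1, -0.4]
width: 0.041
gripper_force: 30.5
pos [0.4985 0.197  0.0685] tilt [-3.e-04 -4.e-04 -1.e+00] turn tool z, shares of 5deg: -0.01
shift shares after turn x,y,z [0.01 0.01 1.14] before turn [0.01 0.01 1.14] width 0.041
```

```bash
python3 -m creep '[[[0,0,0.3],[0,0,0]],[[0,0,0.3],[0,0,0]],[[0,0,0.3],[0,0,0]],[[0,0,0.1],[0,0,0]],[[0,0,0.04],[0,0,0]],[[0,0,0.04],[0,0,0]],[[0,0,0],[0,0,0]]]'; python3 -m creep '[[[0,0,0.04],[0,0,0]],[[0,0,0.03],[0,0,0]],[[0,0,0],[0,0,0]]]'
```

```text
time_s: 19.5
eef_pos: [0.4985, 0.1974, 0.0416]
orientation: [0.0, 0.751, 0.66, 0.0]
force: [0.1, -0.4, -1.0]
width: 0.0402
gripper_force: 30.5
time_s: 19.8
eef_pos: [0.4984, 0.1974, 0.0398]
orientation: [0.0, 0.751, 0.66, -0.0]
force: [-0.2, 0.3, -1.4]
width: 0.0408
gripper_force: 30.5
```

```bash
python3 -m creep '[[[0,0,0.03],[0,0,0]],[[0,0,0],[0,0,0]]]'
```

```text
time_s: 20.0
eef_pos: [0.4985, 0.1974, 0.0392]
orientation: [0.0, 0.751, 0.66, 0.0]
force: [-1.3, 0.2, 1.6]
width: 0.0405
gripper_force: 30.8
```

Touching; release, retreat, plan the jar.

```bash
python3 -m creep '[[[0,0,0.01],[0,0,0]],[[0,0,0],[0,0,0]],[[0,0,0],[0,0,0]],[[0,0,0],[0,0,0]],[[0,0,0],[0,0,0]],[[0,0,0],[0,0,0]],[[0,0,0],[0,0,0]],[[0,0,0],[0,0,0]]]' 1 && python3 -m creep '[[[0,0,-0.4],[0,0,0]],[[0,0,-0.8],[0,0,0]],[[0,0,-0.8],[0,0,0]],[[0,0,-0.8],[0,0,0]],[[0,0,-0.8],[0,0,0]],[[0,0,-0.8],[0,0,0]],[[0,0,-0.4],[0,0,0]],[[0,0,0],[0,0,0]]]' && python3 plan.py .5328 -.2353 .15 -19.8
```

```text
time_s: 20.8
eef_pos: [0.4985, 0.1974, 0.0388]
orientation: [0.0, 0.751, 0.66, -0.0]
force: [-0.3, 0.1, 0.8]
width: 0.0854
gripper_force: 0.0
time_s: 21.6
eef_pos: [0.4989, 0.1976, 0.16]
orientation: [0.0, 0.751, 0.66, 0.001]
force: [-0.0, 0.2, -0.9]
width: 0.0854
gripper_force: 0.0
pos [0.4989 0.1976 0.16  ] tilt [ 1.8e-03  7.0e-04 -1.0e+00] turn tool z, shares of 5deg: 2.48
shift shares after turn x,y,z [-15.83   7.14   0.4 ] before turn [-17.     3.57   0.39] width 0.0854
```

```bash
python3 -m creep '[[[0,0,0],[0,0,0.83]],[[0,0,0],[0,0,0.83]],[[0,0,0],[0,0,0.83]],[[-0.93,0.42,0],[0,0,0]],[[-0.93,0.42,0],[0,0,0]],[[-0.93,0.42,0],[0,0,0]],[[-0.93,0.42,0],[0,0,0]],[[-0.93,0.42,0],[0,0,0]],[[-0.93,0.42,0],[0,0,0]],[[-0.93,0.42,0],[0,0,0]],[[-0.93,0.42,0],[0,0,0]],[[-0.93,0.42,0],[0,0,0]],[[-0.93,0.42,0],[0,0,0]],[[-0.93,0.42,0],[0,0,0]],[[-0.93,0.42,0],[0,0,0]],[[-0.93,0.42,0],[0,0,0]],[[-0.93,0.42,0],[0,0,0]],[[-0.93,0.42,0],[0,0,0]],[[-0.93,0.42,0],[0,0,0]],[[-0.93,0.42,0],[0,0,0]]]' 1 && python3 -m creep '[[[0,0,0.4],[0,0,0]],[[0,0,0],[0,0,0]]]'; python3 plan.py .5328 -.2353 .034 -19.8
python3 -c "
from h import *
a=manip.get_image('wrist')[100:380,100:480];b=manip.get_image('scene')[170:370,120:430]
c=np.zeros((280,700,3),np.uint8);c[:,:380]=a;c[:200,390:]=b;cv2.imwrite('pics/c4.png',c)"
```

```text
time_s: 23.6
eef_pos: [0.5318, -0.2359, 0.1578]
orientation: [-0.001, 0.818, 0.575, -0.0]
force: [0.8, 0.7, 0.4]
width: 0.0855
gripper_force: 0.0
time_s: 23.8
eef_pos: [0.5314, -0.2347, 0.1469]
orientation: [-0.001, 0.819, 0.574, -0.001]
force: [-0.5, 0.8, 0.8]
width: 0.0854
gripper_force: 0.0
pos [ 0.5314 -0.2347  0.1469] tilt [-0.0025  0.0013 -1.    ] turn tool z, shares of 5deg: -0.02
shift shares after turn x,y,z [-0.    0.06  4.52] before turn [-0.01  0.08  4.52] width 0.0854
```

View pics/c4.png

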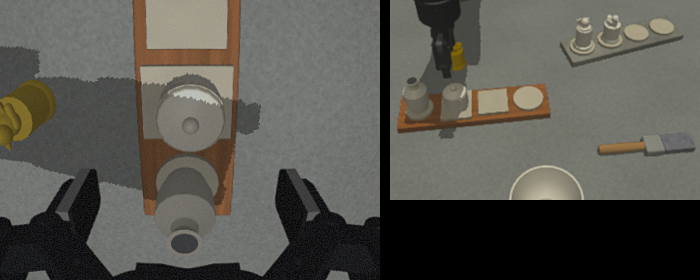

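The jar (189,118) is centred between the pads, and both placed pieces stand on their discs.

```bash
python3 -m creep '[[[0,0.05,0.6],[0,0,0]],[[0,0,0.6],[0,0,0]],[[0,0,0.6],[0,0,0]],[[0,0,0.6],[0,0,0]],[[0,0,0.6],[0,0,0]],[[0,0,0.6],[0,0,0]],[[0,0,0.6],[0,0,0]],[[0,0,0.3],[0,0,0]],[[0,0,0],[0,0,0]]]' 1 && python3 -m creep '[[[0,0,0],[0,0,0]],[[0,0,0],[0,0,0]],[[0,0,0],[0,0,0]],[[0,0,0],[0,0,0]],[[0,0,0],[0,0,0]],[[0,0,0],[0,0,0]],[[0,0,0],[0,0,0]],[[0,0,0],[0,0,0]]]' -1 35 && python3 -m creep '[[[0,0,-0.2],[0,0,0]],[[0,0,-0.5],[0,0,0]],[[0,0,-0.8],[0,0,0]],[[0,0,-0.8],[0,0,0]],[[0,0,-0.8],[0,0,0]],[[0,0,-0.8],[0,0,0]],[[0,0,-0.8],[0,0,0]],[[0,0,-0.4],[0,0,0]],[[0,0,0],[0,0,0]]]' && python3 plan.py .5091 .2763 .07 -7.4
```

```text
time_s: 24.8
eef_pos: [0.5331, -0.235, 0.0356]
orientation: [-0.001, 0.818, 0.575, -0.0]
force: [-0.6, -0.6, 0.8]
width: 0.0852
gripper_force: 0.0
time_s: 25.6
eef_pos: [0.5337, -0.2355, 0.0372]
orientation: [0.0, 0.818, 0.575, 0.0]
force: [-1.8, -0.2, 8.6]
width: 0.0508
gripper_force: 35.3
time_s: 26.5
eef_pos: [0.5338, -0.2356, 0.1653]
orientation: [0.001, 0.818, 0.575, 0.001]
force: [-0.1, -0.0, -2.0]
width: 0.0512
gripper_force: 37.0
pos [ 0.5338 -0.2356  0.1653] tilt [ 2.e-03 -9.e-04 -1.e+00] turn tool z, shares of 5deg: -2.49
shift shares after turn x,y,z [20.18 -3.62  3.81] before turn [18.93 -7.89  3.79] width 0.0512
```

```bash
python3 -m creep '[[[0,0,0],[0,0,-0.83]],[[0,0,0],[0,0,-0.83]],[[0,0,0],[0,0,-0.83]],[[0.3,-0.05,0],[0,0,0]],[[0.61,-0.11,0],[0,0,0]],[[0.92,-0.165,0],[0,0,0]],[[0.92,-0.165,0],[0,0,0]],[[0.92,-0.165,0],[0,0,0]],[[0.92,-0.165,0],[0,0,0]],[[0.92,-0.165,0],[0,0,0]],[[0.92,-0.165,0],[0,0,0]],[[0.92,-0.165,0],[0,0,0]],[[0.92,-0.165,0],[0,0,0]],[[0.92,-0.165,0],[0,0,0]],[[0.92,-0.165,0],[0,0,0]],[[0.92,-0.165,0],[0,0,0]],[[0.92,-0.165,0],[0,0,0]],[[0.92,-0.165,0],[0,0,0]],[[0.92,-0.165,0],[0,0,0]],[[0.92,-0.165,0],[0,0,0]]]' && python3 -m creep '[[[0.92,-0.165,0],[0,0,0]],[[0.92,-0.165,0],[0,0,0]],[[0.92,-0.165,0],[0,0,0]],[[0.92,-0.165,0],[0,0,0]],[[0.92,-0.165,0],[0,0,0]],[[0.57,-0.11,0],[0,0,0]],[[0.3,-0.05,0],[0,0,0]],[[0,0,0],[0,0,0]],[[0,0,0.5],[0,0,0]],[[0,0,0.9],[0,0,0]],[[0,0,0.9],[0,0,0]],[[0,0,0.9],[0,0,0]],[[0,0,0.5],[0,0,0]],[[0,0,0.1],[0,0,0]],[[0,0,0],[0,0,0]]]' && python3 plan.py .5091 .2763 .038 -7.4
```

```text
time_s: 28.5
eef_pos: [0.5143, 0.1399, 0.1636]
orientation: [-0.0, 0.752, 0.66, -0.0]
force: [-0.0, 0.6, -1.7]
width: 0.0508
gripper_force: 36.9
time_s: 30.0
eef_pos: [0.5088, 0.2761, 0.0689]
orientation: [0.0, 0.751, 0.66, -0.0]
force: [0.5, 0.4, -1.5]
width: 0.051
gripper_force: 37.0
pos [0.5088 0.2761 0.0689] tilt [ 0.e+00 -3.e-04 -1.e+00] turn tool z, shares of 5deg: -0.01
shift shares after turn x,y,z [0.01 0.01 1.24] before turn [0.01 0.01 1.24] width 0.051
```

```bash
python3 -m creep '[[[0,0,0.35],[0,0,0]],[[0,0,0.35],[0,0,0]],[[0,0,0.3],[0,0,0]],[[0,0,0.1],[0,0,0]],[[0,0,0.04],[0,0,0]],[[0,0,0.04],[0,0,0]],[[0,0,0],[0,0,0]]]'; python3 -m creep '[[[0,0,0.03],[0,0,0]],[[0,0,0.03],[0,0,0]],[[0,0,0],[0,0,0]]]'
```

```text
time_s: 30.7
eef_pos: [0.5086, 0.2765, 0.0394]
orientation: [0.0, 0.751, 0.66, 0.0]
force: [-0.3, 0.6, -1.3]
width: 0.051
gripper_force: 37.0
time_s: 31.0
eef_pos: [0.5085, 0.2765, 0.0378]
orientation: [0.0, 0.751, 0.66, -0.0]
force: [-0.5, -0.8, -1.3]
width: 0.051
gripper_force: 37.0
```

```bash
python3 -m creep '[[[0,0,0.03],[0,0,0]],[[0,0,0],[0,0,0]]]'
```

```text
time_s: 31.2
eef_pos: [0.5086, 0.2766, 0.0373]
orientation: [0.0, 0.751, 0.66, 0.0]
force: [-1.2, -0.6, 2.6]
width: 0.0511
gripper_force: 37.4
```

```bash
python3 -m creep '[[[0,0,0.01],[0,0,0]],[[0,0,0],[0,0,0]],[[0,0,0],[0,0,0]],[[0,0,0],[0,0,0]],[[0,0,0],[0,0,0]],[[0,0,0],[0,0,0]],[[0,0,0],[0,0,0]],[[0,0,0],[0,0,0]]]' 1 && python3 -m creep '[[[0,0,-0.4],[0,0,0]],[[0,0,-0.8],[0,0,0]],[[0,0,-0.8],[0,0,0]],[[0,0,-0.8],[0,0,0]],[[0,0,-0.8],[0,0,0]],[[0,0,-0.8],[0,0,0]],[[0,0,-0.4],[0,0,0]],[[0,0,0],[0,0,0]]]' && python3 plan.py .5005 -.3095 .15 -19.8
```

```text
time_s: 32.0
eef_pos: [0.5086, 0.2765, 0.0368]
orientation: [0.0, 0.751, 0.66, -0.0]
force: [-0.4, -0.7, -0.2]
width: 0.0852
gripper_force: 0.0
time_s: 32.8
eef_pos: [0.509, 0.2768, 0.1581]
orientation: [0.0, 0.751, 0.66, 0.001]
force: [-0.3, 0.4, -0.6]
width: 0.0853
gripper_force: 0.0
pos [0.509  0.2768 0.1581] tilt [ 0.0017  0.001  -1.    ] turn tool z, shares of 5deg: 2.48
shift shares after turn x,y,z [-22.18   7.62   0.32] before turn [-23.3    2.68   0.3 ] width 0.0853
```

```bash
python3 -m creep '[[[0,0,0],[0,0,0.83]],[[0,0,0],[0,0,0.83]],[[0,0,0],[0,0,0.83]],[[-0.924,0.317,0],[0,0,0]],[[-0.924,0.317,0],[0,0,0]],[[-0.924,0.317,0],[0,0,0]],[[-0.924,0.317,0],[0,0,0]],[[-0.924,0.317,0],[0,0,0]],[[-0.924,0.317,0],[0,0,0]],[[-0.924,0.317,0],[0,0,0]],[[-0.924,0.317,0],[0,0,0]],[[-0.924,0.317,0],[0,0,0]],[[-0.924,0.317,0],[0,0,0]],[[-0.924,0.317,0],[0,0,0]],[[-0.924,0.317,0],[0,0,0]],[[-0.924,0.317,0],[0,0,0]],[[-0.924,0.317,0],[0,0,0]],[[-0.924,0.317,0],[0,0,0]],[[-0.924,0.317,0],[0,0,0]],[[-0.924,0.317,0],[0,0,0]]]' 1 && python3 -m creep '[[[-0.924,0.317,0],[0,0,0]],[[-0.924,0.317,0],[0,0,0]],[[-0.924,0.317,0],[0,0,0]],[[-0.924,0.317,0],[0,0,0]],[[-0.924,0.317,0],[0,0,0]],[[-0.924,0.317,0],[0,0,0]],[[-0.924,0.317,0],[0,0,0]],[[0,0,0.3],[0,0,0]],[[0,0,0],[0,0,0]],[[0,0,0],[0,0,0]]]'; python3 plan.py .5005 -.3095 .044 -19.8
python3 -c "
from h import *
a=manip.get_image('wrist')[100:380,100:480];b=manip.get_image('scene')[170:370,120:430]
c=np.zeros((280,700,3),np.uint8);c[:,:380]=a;c[:200,390:]=b;cv2.imwrite('pics/c5.png',c)"
```

```text
time_s: 34.8
eef_pos: [0.5015, -0.1395, 0.156]
orientation: [-0.0, 0.818, 0.575, -0.0]
force: [-0.2, 0.3, -0.4]
width: 0.0851
gripper_force: 0.0
time_s: 35.8
eef_pos: [0.4993, -0.3085, 0.1488]
orientation: [-0.001, 0.818, 0.575, -0.0]
force: [-0.2, 0.1, 0.2]
width: 0.0852
gripper_force: 0.0
pos [ 0.4993 -0.3085  0.1488] tilt [-8.e-04  1.e-03 -1.e+00] turn tool z, shares of 5deg: 0.00
shift shares after turn x,y,z [-0.02  0.06  4.19] before turn [-0.02  0.06  4.19] width 0.0852
```

View pics/c5.png

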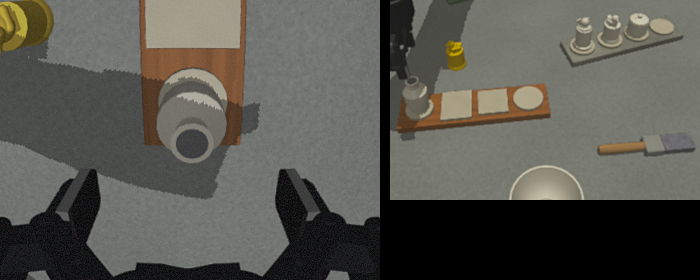

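The vase mouth (191,143) is centred between the pads, and three pieces stand on the kiln board. I grip the vase.

```bash
python3 -m creep '[[[0,0.05,0.6],[0,0,0]],[[0,0,0.6],[0,0,0]],[[0,0,0.6],[0,0,0]],[[0,0,0.6],[0,0,0]],[[0,0,0.6],[0,0,0]],[[0,0,0.6],[0,0,0]],[[0,0,0.5],[0,0,0]],[[0,0,0.1],[0,0,0]],[[0,0,0],[0,0,0]]]' 1 && python3 -m creep '[[[0,0,0],[0,0,0]],[[0,0,0],[0,0,0]],[[0,0,0],[0,0,0]],[[0,0,0],[0,0,0]],[[0,0,0],[0,0,0]],[[0,0,0],[0,0,0]],[[0,0,0],[0,0,0]],[[0,0,0],[0,0,0]]]' -1 35 && python3 -m creep '[[[0,0,-0.2],[0,0,0]],[[0,0,-0.5],[0,0,0]],[[0,0,-0.8],[0,0,0]],[[0,0,-0.8],[0,0,0]],[[0,0,-0.8],[0,0,0]],[[0,0,-0.8],[0,0,0]],[[0,0,-0.8],[0,0,0]],[[0,0,-0.4],[0,0,0]],[[0,0,0],[0,0,0]]]' && python3 plan.py .5195 .3558 .08 -7.4
```

```text
time_s: 36.8
eef_pos: [0.5004, -0.3099, 0.0442]
orientation: [-0.0, 0.818, 0.575, -0.0]
force: [-0.3, -0.6, -0.5]
width: 0.0852
gripper_force: 0.0
time_s: 37.6
eef_pos: [0.5007, -0.3101, 0.0451]
orientation: [0.0, 0.818, 0.575, 0.0]
force: [-1.7, 1.5, 7.6]
width: 0.0492
gripper_force: 35.2
time_s: 38.5
eef_pos: [0.5008, -0.3102, 0.1732]
orientation: [0.001, 0.818, 0.575, 0.0]
force: [0.2, 0.3, -1.4]
width: 0.049
gripper_force: 36.6
pos [ 0.5008 -0.3102  0.1732] tilt [ 0.0018 -0.0011 -1.    ] turn tool z, shares of 5deg: -2.49
shift shares after turn x,y,z [26.51 -2.69  3.73] before turn [25.31 -8.35  3.7 ] width 0.049
```

```bash
python3 -m creep '[[[0,0,0],[0,0,-0.83]],[[0,0,0],[0,0,-0.83]],[[0,0,0],[0,0,-0.83]],[[0.3,-0.03,0],[0,0,0]],[[0.61,-0.06,0],[0,0,0]],[[0.92,-0.093,0],[0,0,0]],[[0.92,-0.093,0],[0,0,0]],[[0.92,-0.093,0],[0,0,0]],[[0.92,-0.093,0],[0,0,0]],[[0.92,-0.093,0],[0,0,0]],[[0.92,-0.093,0],[0,0,0]],[[0.92,-0.093,0],[0,0,0]],[[0.92,-0.093,0],[0,0,0]],[[0.92,-0.093,0],[0,0,0]],[[0.92,-0.093,0],[0,0,0]],[[0.92,-0.093,0],[0,0,0]],[[0.92,-0.093,0],[0,0,0]],[[0.92,-0.093,0],[0,0,0]],[[0.92,-0.093,0],[0,0,0]],[[0.92,-0.093,0],[0,0,0]]]' && python3 -m creep '[[[0.91,-0.093,0],[0,0,0]],[[0.91,-0.093,0],[0,0,0]],[[0.91,-0.093,0],[0,0,0]],[[0.91,-0.093,0],[0,0,0]],[[0.91,-0.093,0],[0,0,0]],[[0.91,-0.093,0],[0,0,0]],[[0.91,-0.093,0],[0,0,0]],[[0.91,-0.093,0],[0,0,0]],[[0.91,-0.093,0],[0,0,0]],[[0.91,-0.093,0],[0,0,0]],[[0.91,-0.093,0],[0,0,0]],[[0.91,-0.093,0],[0,0,0]],[[0.58,-0.06,0],[0,0,0]],[[0.3,-0.03,0],[0,0,0]],[[0,0,0],[0,0,0]],[[0,0,0.5],[0,0,0]],[[0,0,0.9],[0,0,0]],[[0,0,0.9],[0,0,0]],[[0,0,0.9],[0,0,0]],[[0,0,0.4],[0,0,0]]]' && python3 -m creep '[[[0,0,0],[0,0,0]],[[0,0,0],[0,0,0]]]'; python3 plan.py .5195 .3558 .0455 -7.4
```

```text
time_s: 40.5
eef_pos: [0.5101, 0.0617, 0.1717]
orientation: [-0.0, 0.752, 0.66, -0.0]
force: [0.3, -0.1, -1.2]
width: 0.049
gripper_force: 36.6
time_s: 42.5
eef_pos: [0.5183, 0.3545, 0.0794]
orientation: [-0.0, 0.752, 0.659, -0.002]
force: [0.3, -1.2, -1.6]
width: 0.0492
gripper_force: 36.7
time_s: 42.7
eef_pos: [0.5194, 0.3557, 0.0824]
orientation: [0.0, 0.751, 0.66, 0.0]
force: [-0.1, 0.3, -0.5]
width: 0.0491
gripper_force: 36.7
pos [0.5194 0.3557 0.0824] tilt [ 6.e-04  1.e-04 -1.e+00] turn tool z, shares of 5deg: -0.01
shift shares after turn x,y,z [0.   0.01 1.48] before turn [0.   0.   1.48] width 0.0491
```

```bash
python3 -m creep '[[[0,0,0.35],[0,0,0]],[[0,0,0.4],[0,0,0]],[[0,0,0.35],[0,0,0]],[[0,0,0.2],[0,0,0]],[[0,0,0.04],[0,0,0]],[[0,0,0.04],[0,0,0]],[[0,0,0],[0,0,0]]]'; python3 -m creep '[[[0,0,0.03],[0,0,0]],[[0,0,0.03],[0,0,0]],[[0,0,0],[0,0,0]]]'
```

```text
time_s: 43.4
eef_pos: [0.5191, 0.356, 0.0474]
orientation: [0.0, 0.751, 0.66, 0.0]
force: [1.3, 0.6, -1.2]
width: 0.0492
gripper_force: 36.7
time_s: 43.7
eef_pos: [0.519, 0.356, 0.0458]
orientation: [0.0, 0.751, 0.66, -0.0]
force: [-0.1, -0.1, -2.3]
width: 0.0488
gripper_force: 36.7
```

```bash
python3 -m creep '[[[0,0,0.03],[0,0,0]],[[0,0,0],[0,0,0]]]'
```

```text
time_s: 43.9
eef_pos: [0.5191, 0.356, 0.0451]
orientation: [0.0, 0.751, 0.66, 0.0]
force: [-0.0, 0.0, -0.1]
width: 0.0489
gripper_force: 36.8
```

```bash
python3 -m creep '[[[0,0,0.02],[0,0,0]],[[0,0,0],[0,0,0]]]' && python3 -m creep '[[[0,0,0],[0,0,0]],[[0,0,0],[0,0,0]],[[0,0,0],[0,0,0]],[[0,0,0],[0,0,0]],[[0,0,0],[0,0,0]],[[0,0,0],[0,0,0]],[[0,0,0],[0,0,0]]]' 1 && python3 -m creep '[[[0,0,-0.4],[0,0,0]],[[0,0,-0.8],[0,0,0]],[[0,0,-0.8],[0,0,0]],[[0,0,-0.8],[0,0,0]],[[0,0,-0.8],[0,0,0]],[[0,0,-0.8],[0,0,0]],[[0,0,-0.8],[0,0,0]],[[0,0,-0.8],[0,0,0]],[[0,0,-0.4],[0,0,0]],[[0.8,0,0],[0,0,0]],[[0.8,0,0],[0,0,0]],[[0.8,0,0],[0,0,0]],[[0.8,0,0],[0,0,0]],[[0.8,0,0],[0,0,0]],[[0.8,0,0],[0,0,0]],[[0,0,0],[0,0,0]]]'
python3 -c "
from h import *
a=manip.get_image('top')[160:245,85:270];b=manip.get_image('scene')[150:240,260:440]
c=np.vstack([cv2.resize(x,(600,290),interpolation=cv2.INTER_CUBIC) for x in(a,b)]);cv2.imwrite('pics/c6.png',c)"
```

```text
time_s: 44.1
eef_pos: [0.5191, 0.356, 0.0451]
orientation: [-0.0, 0.751, 0.66, 0.0]
force: [-2.1, -1.8, 9.6]
width: 0.0489
gripper_force: 37.6
time_s: 44.8
eef_pos: [0.519, 0.3559, 0.0445]
orientation: [0.0, 0.751, 0.66, -0.0]
force: [0.0, 0.8, 0.3]
width: 0.0855
gripper_force: 0.0
time_s: 46.4
eef_pos: [0.5336, 0.477, 0.2036]
orientation: [-0.0, 0.751, 0.661, -0.0]
force: [-0.3, 0.2, -0.8]
width: 0.0855
gripper_force: 0.0
```

View pics/c6.png

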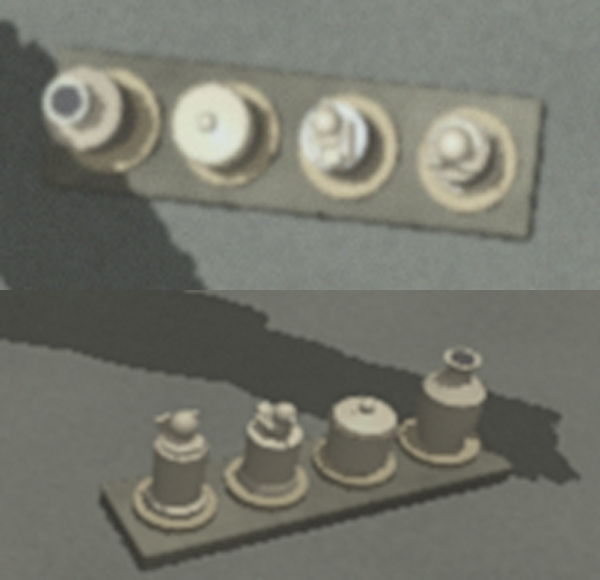

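All four pieces stand upright, with the vase (68,101), jar (211,124), bird (333,135) and cherub (454,142) in reversed order. A quick check of the centring comes next.

Run:
```python
from h import *
ci=manip.camera_info('top')
for n,uv,z,d in [('vase',(68,101),.11,(.5195,.3558)),('jar',(211,124),.067,(.5091,.2763)),('bird',(333,135),.076,(.4988,.1972)),('cherub',(454,142),.105,(.4885,.1181))]:
    p=plane(ci,((uv[0]+.5)/3.243-.5+85,(uv[1]+.5)/3.412-.5+160),z)[:2];print(n,((p-d)*1e3).round(1))
```

```text
vase [ 0.2 -1.6]
jar [0.5 0.6]
bird [ 0.8 -0.3]
cherub [ 1.3 -1.4]
```

All are within 2 mm of the disc centres.

```bash
python3 -c "
from rig import manip
print(manip.hand_in())"
```

```text
the job is handed in; nothing more can be done
None
```

All four pieces now stand upright on the kiln board in reversed order, each measured within about 2 mm of its disc's centre, and the job was handed in at about 46 s of the 120 s allowed.

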